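Clamp the glued former: free the ratchet pawl and push the clamp arm down

ROBOT

A 7-joint arm with a two-finger parallel gripper is mounted at the origin on the work surface. World frame = base frame: x ahead of the robot, y to its left, z up, the work surface at z = 0. Lengths are in m, angles in rad, forces in N, time in s.
With the tool pointing down it reaches from about 0.4 to 0.875 m from the base axis. Payload 19.3 kg.
Tool frame: the origin (TCP) lies at the very end of the fingers, on their centre line; the grasp point (between the pads) lies 19 mm behind it; z points along the fingers, y is the line along which they close (so a half turn about z gives the same grasp; the last joint's range is limited). The gripper opens to 85 mm and grips with 20 to 120 N. Pads are 22 mm wide; open, the fingers measure 114 mm over their backs; the gripper's body (76 mm by 85 mm) begins 54 mm behind the grasp point. The pads swing forward as they close: fully open they stand 13 mm farther back than shut.
Start: joints at [-1.173, 0.521, -0.036, 1.599, 0.021, 1.021, -0.113], TCP at [0.282, 0.558, 0.231] pointing down, gripper open.
Joint ranges: [-2.91, 2.91], [-0.3, 2.13], [-1.5, 1.42], [0.17, 2.43], [-1.26, 4.41], [0.16, 1.93], [-2.52, 2.52]. Speed limits (rad/s): [1.89, 1.89, 2.39, 2.39, 3.01, 3.01, 3.01].

INTERFACE

Orientations are given as [roll, pitch, yaw] about the fixed x, y, z axes, in that order (R = Rz(yaw) Ry(pitch) Rx(roll)).
In Python, from workcell import bot gives the robot as it stands. The module is installed in compiled form; this text tells all that it offers.
- The arm moves only by the tool apply_moves, never from a script. Its arguments are lists of equal length, an entry for each row: "claw": the finger opening in m, from 0 to 0.0854; "xyz": the shift along the tool's x, y, z in m, a list of three; "twist": the turn, a rotation vector about the tool's x, y, z in rad, a list of three. A call has 1 to 20 rows; each row shifts and turns the commanded pose from where the row before left it, along the tool's axes as they then stand; what a row does not reach is not made up. A row lasts 1/10 s, in which the tool goes at most 50 mm and 8.59 degrees, less where a joint would pass 70% of its speed; a pose out of reach is approached as far as the arm can. A call with a gripper value outside its range is refused whole. The fingers move at their own pace and stop on an object; "force" is the grip in N (left out, the last holds). Time passes only in rows, so rows that do not move let the fingers close. It gives the time, the measured TCP pose, the force, the opening and the grip force at its end, in the units of the state.
- bot.observe(): the state, without advancing time (a new reading comes with each control period).
- bot.grab_frame(name): name is "scene" or "top" or "wrist"; returns a dict with "img" (384x512x3 uint8, red, green, blue), "vfov" (degrees; the focal length in pixels is half the picture's height over the tangent of half this angle, whatever the lens; pixels are square), "cx", "cy" (the principal point, pixels), "view" (4x4, takes a point from world to camera coordinates). Camera axes: x right, y up, looking along -z (the intrinsics and any distortion apply to the point x, -y, -z); pixel columns grow to the right and rows downward; lengths in m; the calibration is good to about 2 mm. The wrist camera is an equidistant fisheye: a pixel r from the principal point sees the ray r / f radians off the axis. A picture is of the moment at which its call begins. There is no depth.
- bot.job_done(): hands the job in; it is judged then, once.
Trained networks look in the newest picture that a camera, given by its name, has taken for a name from the list of things; names that differ only in an ending like _2 or _b are one class to them, and where a whole thing is asked for, a point or a joint stands for the part that bears it (a point fixed in the world has none). Each returns a list of dicts, best first, with "score" (0 to 1); they miss things now and then, are a little off and sometimes report something else, mostly with a low value. They report only what shows in the picture. A call takes as long as a camera call. They do not tell look-alikes from the thing itself.
- bot.find_in(camera, query): "position" ([x, y, z] in m, in world coordinates, good to about 4 mm: the middle of the surface that is visible of it).
The state is a dict: "clock": time; "qpos": joint angles; "qd": joint speeds; "joint_efforts": joint torques, N m; "position": TCP position; "tool_rot": TCP orientation; "force": force on the tool from outside, world axes, zero at the start; "moment": the same for the moment, N m; "grip_width": finger opening in m; "finger_force": force on a finger pad.
Only numpy, scipy, OpenCV 4.12 (cv2) and the standard library are available. Lean on these libraries where they do the work, as an engineer would, in place of code of your own. Each camera call takes 0.05 s, during which the arm holds its last target. There are 200 camera calls.

TASK

Clamp the stepped wooden former that stands in the bench clamp: with the fingertips, first press the thumb plate of the ratchet pawl down as far as it goes so that the teeth are free, then push the arm down by its cross handle right down until its sprung pad is squeezed onto the former and holds it. Only press and push: pick nothing up, keep the former where it stands on the bed, and leave the other things on the table alone. Finish clear, with the pawl left free and the arm left down.

Things in the scene. Friction and masses are not known exactly. Their poses are not given: they have to be found in the camera images.
- clamp: The bench clamp, a grey frame screwed to the table, 300 x 150 mm bed, 20 mm thick. Origin: table height directly under the arm's pivot. Its x axis is level and points along the arm, from pivot towards the cross handle; the pawl plate lies on its -x side; its z axis is up. Two cheeks stand 175 mm high beside the pivot (56 mm wide over both).
- lever_pivot (a point): The fixed pivot axis of the clamp arm, 150 mm above the table; the axis runs along the clamp's y.
- clamp_arm (a joint): Hinge of the clamp arm, rad: 0 = fully raised (0.75 rad above level); grows as it is lowered. Starts between 0.02 and 0.10; with the pawl engaged the teeth stop it at about 0.12. At 0.75 it is level and the pad just touches the former; from there the pad's spring is squeezed, up to the stop at 0.82. Good clamping is about 0.79. The hinge is stiff: the arm stays where it is left.
- lever_handle (a point): Centre of the black cross handle at the arm's free end: a round bar 22 mm thick, 110 mm long, lying level across the arm (along the clamp's y), 210 mm from the pivot axis; it moves on an arc about it. 270 to 290 mm above the table at the start, about 140 mm with the arm down. 5 to 12 N downward moves it once the pawl is free.
- clamp_pad: The round rubber pad under the arm, 56 mm across. Origin: centre of its lower face, 125 mm from the pivot along the arm and 64 mm below the arm's axis. It sits on a spring plunger (1.2 N per mm, 14 mm of travel) that gives as the arm squeezes it onto the former.
- pawl (a joint): The ratchet pawl's hinge, rad: 0 = nose fully in the teeth, 0.26 = plate fully down against its stop and the nose well clear of the teeth (clear from about 0.12). The pivot is level with the plate and 108 mm from the plate's centre. It is stiff (about 2 to 4 N on the plate) and has no spring: it stays where it is left.
- pawl_plate (a point): Centre of the upper face of the pawl's steel thumb plate, 56 x 46 mm (length along the clamp's x, width along its y), 8 mm thick, sticking out behind the clamp on the side away from the handle, level and 90 mm above the table at the start. Pressed down it sinks about 28 mm. At the start it lies 158 mm from the pivot axis along the clamp's -x. The pawl's upright, whose nose bites the teeth, stands 82 mm nearer the pivot and reaches 156 mm above the table.
- former: Stepped round wooden former, three layers 130, 110 and 90 mm across, 66 mm tall in all, standing loose on the clamp's bed (20 mm above the table) under the pad. Origin: centre of its underside.
- jar: Bystander, loose: glass jar with a steel lid, 52 mm across, 85 mm tall, standing beside the pawl plate. Origin at its underside.
- cup: Bystander, loose: terracotta cup, 68 mm across, 85 mm tall, beside the clamp. Origin at its underside.
- bowl: Bystander, loose: orange plastic bowl, 120 mm across, 55 mm tall, near the handle end of the clamp. Origin at its underside.
- spatula: Bystander, loose: wooden-handled spatula, 170 mm long, lying beside the clamp on the side away from the robot. Origin at its underside.
- stack: Bystander, loose: another stepped wooden former, 150 mm across and 72 mm tall, standing on the table away from the clamp. Origin at its underside.
- bat: Bystander, loose: round plywood board, 180 mm across, 14 mm thick, lying flat. Origin at its underside.
Mind the look-alikes: they are no part of the job. What is shaped like the former but pink or yellow is not meant.

How it is judged:
By the outcome, as a careful person would: the job done as asked, in the order asked, and still so for the second after the job is handed in, with the robot touching nothing.
It also fails if it takes over 48 s, if anything falls off the work surface, if the arm or the gripper's body presses on something with over 40 N, if the wrist force passes 120 N, or if a joint passes its speed limit or range.

## Working session

There is one attempt and no reset: what is moved stays moved. The work goes in short steps, Python scripts to look and compute and a tool call to move; the robot and the scene stay as the last step left them, time stands still between calls to the robot, and variables do not carry over. Pictures are saved under pics/ and viewed, at most 10 in all, crops included, and the job is handed in when it is done.

Besides the shell and the picture viewer there is one more tool, called after "Call:" as name(argument=value, ...) on one line, values as JSON. apply_moves: Moves the arm, as the interface text tells. Its arguments: {"type":"object","properties":{"claw":{"type":"array"},"xyz":{"type":"array"},"twist":{"type":"array"},"force":{"type":"number"}},"required":["claw","xyz","twist"]}

```bash
mkdir -p pics; python3 - <<'E'
from workcell import bot
import cv2,numpy as np
ims=[]
for c in ["scene","top"]:
    f=bot.grab_frame(c); cv2.imwrite(f"pics/{c}0.png",f["img"][:,:,::-1])
    for q in ["lever_handle","pawl_plate","clamp","clamp_pad","former","jar","cup","bowl","lever_pivot"]:
        r=bot.find_in(c,q)
        print(c,q,[(np.round(d["position"],3).tolist(),round(d["score"],2)) for d in r[:3]])
s=bot.observe(); print({k:np.round(v,3).tolist() for k,v in s.items()})
E
```

```text
scene lever_handle [([0.522, 0.09, 0.203], 0.71)]
scene pawl_plate [([0.489, -0.148, 0.088], 0.69)]
scene clamp [([0.526, -0.015, 0.087], 0.95)]
scene clamp_pad [([0.542, 0.121, 0.187], 0.59)]
scene former [([0.355, -0.186, 0.046], 0.82), ([0.545, 0.093, 0.066], 0.75), ([0.34, 0.142, 0.044], 0.6)]
scene jar [([0.596, -0.191, 0.081], 0.51)]
scene cup [([0.634, -0.062, 0.051], 0.9), ([0.664, 0.149, 0.0], 0.73)]
scene bowl [([0.504, 0.294, 0.026], 0.79)]
scene lever_pivot [([0.529, -0.017, 0.094], 0.73)]
top lever_handle [([0.52, 0.108, 0.236], 0.88)]
top pawl_plate [([0.487, -0.154, 0.087], 0.74)]
top clamp [([0.504, 0.009, 0.02], 0.57)]
top clamp_pad []
top former [([0.328, -0.173, 0.063], 0.7), ([0.319, 0.145, 0.064], 0.65), ([0.504, 0.004, 0.019], 0.46)]
top jar [([0.576, -0.183, 0.086], 0.55)]
top cup [([0.649, -0.07, 0.035], 0.75)]
top bowl [([0.51, 0.291, 0.023], 0.88)]
top lever_pivot [([0.505, 0.008, 0.019], 0.87)]
{'clock': 1.0, 'qpos': [-1.173, 0.521, -0.036, 1.599, 0.021, 1.021, -0.113], 'qd': [-0.001, 0.0, 0.0, -0.0, 0.0, -0.0, 0.001], 'joint_efforts': [-0.0, -92.685, 1.978, -37.026, 0.018, 0.002, -0.0], 'position': [0.282, 0.558, 0.231], 'tool_rot': [3.142, -0.0, 2.674], 'force': [-0.652, -0.56, -0.414], 'moment': [0.039, 0.007, -0.002], 'finger_force': 0.0, 'grip_width': 0.085}
```

View images.

View pics/scene0.png

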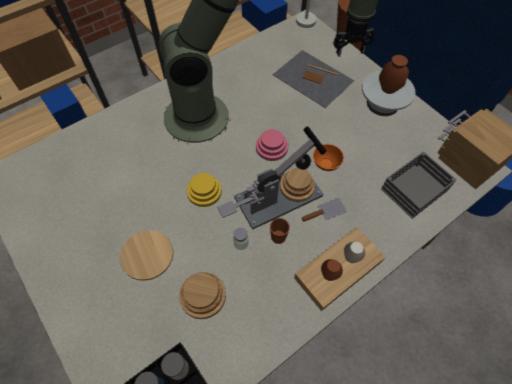

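View pics/top0.png

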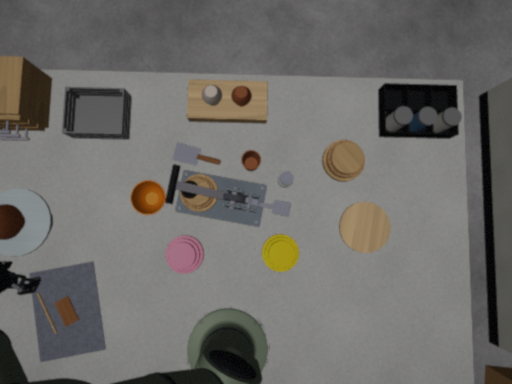

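```bash
cat > h.py <<'E'
from workcell import bot
import cv2,numpy as np
def f_(f): return f["img"].shape[0]/2/np.tan(np.radians(f["vfov"])/2)
def unproj(f,u,v,z):
    V=np.array(f["view"]);R,t=V[:3,:3],V[:3,3]; F=f_(f)
    d=R.T@np.array([(u-f["cx"])/F,-(v-f["cy"])/F,-1]); c=-R.T@t
    return c+d*(z-c[2])/d[2]
def proj(f,p):
    V=np.array(f["view"]); q=V[:3,:3]@np.array(p)+V[:3,3]; F=f_(f)
    return np.array([f["cx"]+F*q[0]/-q[2], f["cy"]-F*q[1]/-q[2]])
E
python3 - <<'E'
from h import *
f=bot.grab_frame("top"); print([k for k in f],{k:f[k] for k in f if k not in("img","view")})
g=bot.grab_frame("scene")
a=cv2.resize(f["img"][150:240,155:305],None,fx=5,fy=5,interpolation=cv2.INTER_CUBIC)
b=cv2.resize(g["img"][120:250,205:355],None,fx=5,fy=5,interpolation=cv2.INTER_CUBIC)
cv2.imwrite("pics/topc.png",a[:,:,::-1]);cv2.imwrite("pics/scenec.png",b[:,:,::-1][:600])
print(unproj(f,173,184,.284),unproj(f,282,208,.09))
print(unproj(g,315,140,.284),unproj(g,228,209,.09))
E
```

```text
['img', 'vfov', 'cx', 'cy', 'view'] {'vfov': 56.22718546290819, 'cx': 255.5700139713671, 'cy': 188.39998095932302}
[0.53187205 0.14718676 0.284     ] [ 0.47929995 -0.17288472  0.09      ]
[0.53932787 0.14694472 0.284     ] [ 0.48618823 -0.16957565  0.09      ]
```

View pics/topc.png

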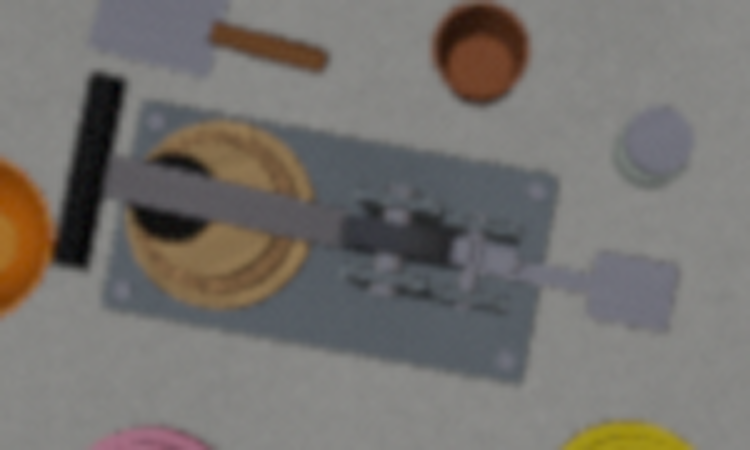

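View pics/scenec.png

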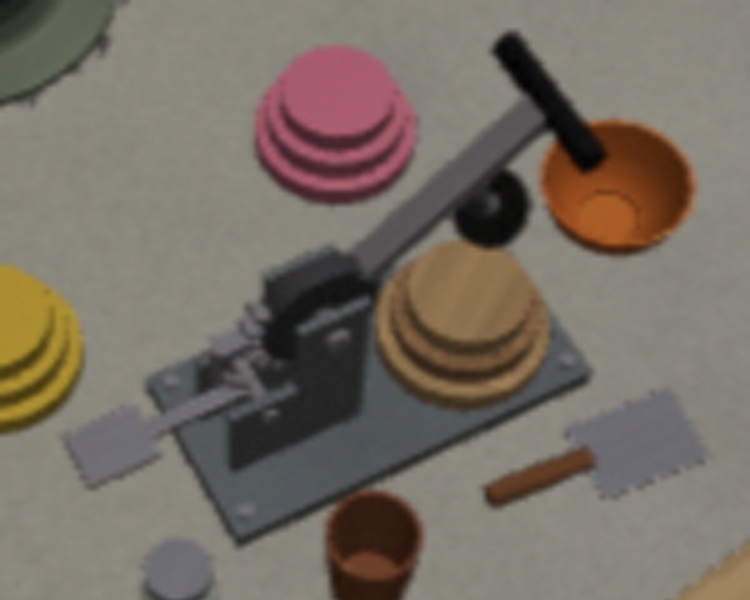

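The top picture shows the handle at (173,184), the plate at (282,208) and the former under the pad at (199,193). In the scene picture they are at (315,140), (228,209) and (298,183).

There are four stepped formers in the scene picture:
- **Brown (298,183):** stands on the bed under the pad, so it is the one meant.
- **Pink (272,145) and yellow (204,189):** look-alikes.
- **Brown stack (203,294):** a bystander away from the clamp.

The enlarged crop confirms this. The handle-to-plate distance measures 322 mm against about 320 mm expected. The clamp's x axis points along about (0.16, 0.99).

Call:
apply_moves(claw=[0,0,0,0,0,0,0,0,0,0,0,0,0,0,0,0,0,0,0,0], xyz=[[0,0,-0.04],[0,0,-0.04],[0,0,-0.04],[-0.0202,-0.0314,0],[-0.0202,-0.0314,0],[-0.0202,-0.0314,0],[-0.0202,-0.0314,0],[-0.0202,-0.0314,0],[-0.0202,-0.0314,0],[-0.0202,-0.0314,0],[-0.0202,-0.0314,0],[-0.0202,-0.0314,0],[-0.0202,-0.0314,0],[-0.0202,-0.0314,0],[-0.0202,-0.0314,0],[-0.0084,-0.04,0],[-0.0084,-0.04,0],[-0.0084,-0.04,0],[-0.0084,-0.04,0],[-0.0084,-0.04,0]], twist=[[0,0,-0.102],[0,0,-0.102],[0,0,-0.102],[0,0,0],[0,0,0],[0,0,0],[0,0,0],[0,0,0],[0,0,0],[0,0,0],[0,0,0],[0,0,0],[0,0,0],[0,0,0],[0,0,0],[0,0,0],[0,0,0],[0,0,0],[0,0,0],[0,0,0]])

```text
clock: 3.1
position: [0.4694, -0.0589, 0.3516]
tool_rot: [3.141, 0.001, 2.98]
force: [1.2, -0.1, 0.2]
grip_width: -0.0003
finger_force: 0.0
```

Call:
apply_moves(claw=[0,0,0,0,0,0,0,0], xyz=[[-0.0104,-0.0388,0],[-0.0104,-0.0388,0],[-0.0104,-0.0388,0],[0,0,0.04],[0,0,0.04],[0,0,0.04],[0,0,0.04],[0,0,0]], twist=[[0,0,0],[0,0,0],[0,0,0],[0,0,0],[0,0,0],[0,0,0],[0,0,0],[0,0,0]])

```text
clock: 3.9
position: [0.4794, -0.1765, 0.1877]
tool_rot: [3.142, -0.007, 2.98]
force: [0.1, 0.3, 1.2]
grip_width: -0.0001
finger_force: 0.0
```

```bash
cat >> h.py <<'E'
def fray(f,u,v):
    F=f_(f);d=np.array([u-f["cx"],v-f["cy"]]);r=np.hypot(*d);th=r/F
    n=d/max(r,1e-9);V=np.array(f["view"]);R,t=V[:3,:3],V[:3,3]
    return -R.T@t, R.T@np.array([np.sin(th)*n[0],-np.sin(th)*n[1],-np.cos(th)])
def funproj(f,u,v,z):
    c,d=fray(f,u,v); return c+d*(z-c[2])/d[2]
def fproj(f,p):
    V=np.array(f["view"]);q=V[:3,:3]@np.array(p)+V[:3,3];q=np.array([q[0],-q[1],-q[2]])
    th=np.arctan2(np.hypot(q[0],q[1]),q[2]);n=q[:2]/np.hypot(*q[:2]);return np.array([f["cx"],f["cy"]])+f_(f)*th*n
E
python3 - <<'E'
from h import *
f=bot.grab_frame("wrist"); r=bot.find_in("wrist","pawl_plate"); print([(np.round(d["position"],3),d["score"]) for d in r])
im=f["img"].copy()
p=fproj(f,[.483,-.171,.09]); t=fproj(f,bot.observe()["position"]); print(p,t,bot.observe()["position"])
cv2.imwrite("pics/w1.png",cv2.resize(im,None,fx=1.5,fy=1.5)[:,:,::-1])
E
```

```text
[(array([ 0.49 , -0.146,  0.093]), 0.76)]
[263.96187182 199.12388418] [256.88911398 262.75302837] [ 0.48178721 -0.17737032  0.19216047]
```

View pics/w1.png

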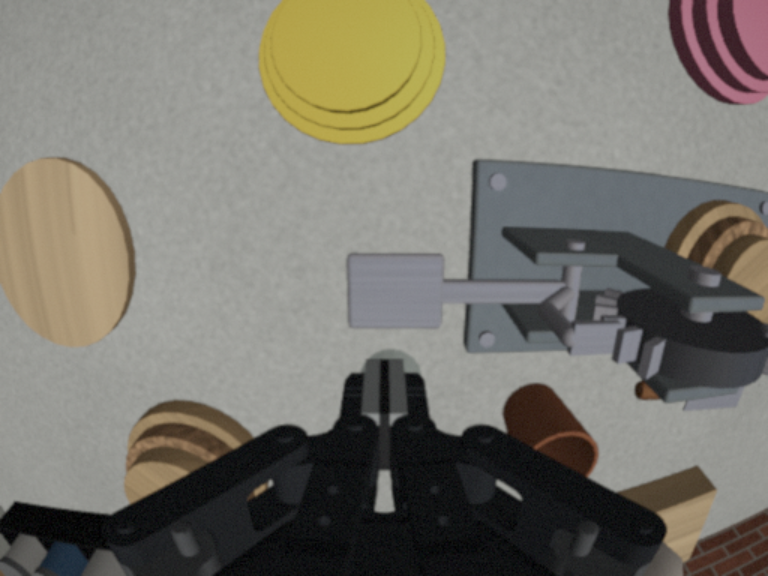

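The wrist picture shows the thumb plate at (395,290), shaft to the right and square with the gripper. The closed fingertips are at about (385,385), and the jar is hidden under the gripper. I'll unproject the plate centre.

```bash
python3 - <<'E'
from h import *
f=bot.grab_frame("wrist"); s=bot.observe();P=np.array(s["position"]);print(P,s["force"])
for uv in [(395,290),(348,253),(442,254),(348,328),(442,328),(560,291)]:
    print(funproj(f,uv[0]/1.5,uv[1]/1.5,.09))
E
```

```text
[ 0.48238    -0.17755127  0.19303156] [0.34187914 0.01484187 0.65415499]
[ 0.4821934  -0.17193299  0.09      ]
[ 0.45595583 -0.19473597  0.09      ]
[ 0.46513845 -0.14217507  0.09      ]
[ 0.50147977 -0.2034817   0.09      ]
[ 0.51077507 -0.14767291  0.09      ]
[ 0.49935401 -0.07191694  0.09      ]
```

Call:
apply_moves(claw=[0,0,0,0,0,0,0,0,0,0,0,0], xyz=[[0,0,0.03],[0,0,0.03],[0,0,0.025],[0,0,0.01],[0,0,0.005],[0,0,0.005],[0,0,0.005],[0,0,0.005],[0,0,0.003],[0,0,0.003],[0,0,0.002],[0,0,0]], twist=[[0,0,0],[0,0,0],[0,0,0],[0,0,0],[0,0,0],[0,0,0],[0,0,0],[0,0,0],[0,0,0],[0,0,0],[0,0,0],[0,0,0]])

```text
clock: 5.25
position: [0.4815, -0.1771, 0.0681]
tool_rot: [-3.142, -0.0, 2.98]
force: [-0.1, -0.3, -0.1]
grip_width: -0.0002
finger_force: 0.0
```

Call:
apply_moves(claw=[0,0,0,0], xyz=[[0,0,0.002],[0,0,0.002],[0,0,0.002],[0,0,0]], twist=[[0,0,0],[0,0,0],[0,0,0],[0,0,0]])

```text
clock: 5.65
position: [0.4815, -0.1771, 0.0621]
tool_rot: [-3.142, -0.0, 2.98]
force: [-0.5, 0.4, -0.4]
grip_width: 0.0
finger_force: 0.0
```

```bash
python3 - <<'E'
from h import *
f=bot.grab_frame("wrist"); s=bot.observe();print(s["position"],s["force"])
cv2.imwrite("pics/w2.png",cv2.resize(f["img"][100:320,150:420],None,fx=2,fy=2)[:,:,::-1])
E
```

```text
[ 0.4815048  -0.17721594  0.06215851] [ 0.30046767  0.65728998 -0.11772597]
```

View pics/w2.png

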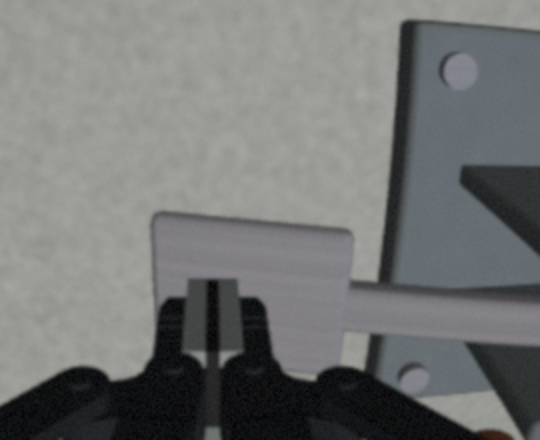

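The fingertips are on the plate, left of its middle at (212,300) in the crop, and it has tilted down. I'll keep going until the stop is felt.

Call:
apply_moves(claw=[0,0,0], xyz=[[0,0,0.0015],[0,0,0.0015],[0,0,0]], twist=[[0,0,0],[0,0,0],[0,0,0]])

```text
clock: 6.0
position: [0.4819, -0.1771, 0.0601]
tool_rot: [3.141, 0.001, 2.98]
force: [-5.5, 4.5, 26.7]
grip_width: -0.0001
finger_force: 12.6
```

Call:
apply_moves(claw=[0,0,0,0,0,0,0,0,0,0,0,0,0,0,0,0,0], xyz=[[0,0,-0.02],[0,0,-0.04],[0,0,-0.04],[0,0,-0.04],[0,0,-0.04],[0,0,-0.04],[0,0,-0.04],[0,0,-0.04],[-0.0004,0.0406,0],[-0.0004,0.0406,0],[-0.0004,0.0406,0],[-0.0004,0.0406,0],[-0.0004,0.0406,0],[-0.0004,0.0406,0],[-0.0004,0.0406,0],[-0.0004,0.0406,0],[0,0,0]], twist=[[0,0,0],[0,0,0],[0,0,0],[0,0,0],[0,0,0],[0,0,0],[0,0,0],[0,0,0],[0,0,0],[0,0,0],[0,0,0],[0,0,0],[0,0,0],[0,0,0],[0,0,0],[0,0,0],[0,0,0]])

```text
clock: 7.7
position: [0.5368, 0.1485, 0.3584]
tool_rot: [3.141, -0.001, 2.986]
force: [-0.4, -1.5, -0.5]
grip_width: 0.0
finger_force: 0.0
```

```bash
python3 - <<'E'
from h import *
f=bot.grab_frame("wrist"); s=bot.observe();print(s["position"],s["force"])
r=bot.find_in("wrist","lever_handle"); print(r[:2])
print(fproj(f,[.5356,.1435,.284])*1.5,fproj(f,s["position"])*1.5)
cv2.imwrite("pics/w3.png",cv2.resize(f["img"],None,fx=1.5,fy=1.5)[:,:,::-1])
E
```

```text
[0.53686238 0.14536241 0.35856924] [-0.6489253  -1.62401294  0.7662909 ]
[{'position': [0.5159, 0.1221, 0.2516], 'score': 0.96}]
[375.74496931 307.74332032] [378.27771206 383.64541619]
```

View pics/w3.png

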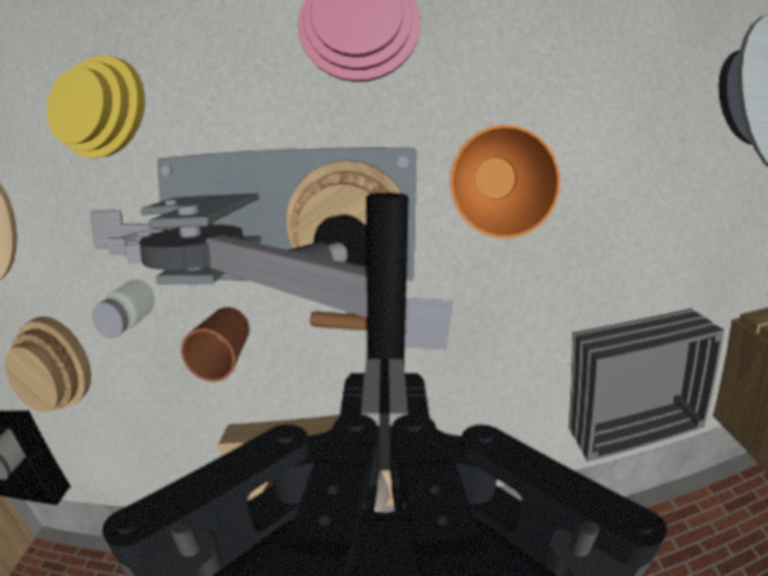

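The wrist picture shows the black bar running from (388,195) to about (386,360) and joining the arm near (385,300). The fingertips are almost over it.

```bash
python3 - <<'E'
from h import *
f=bot.grab_frame("wrist"); s=bot.observe();print(s["position"])
for z in (.275,.285):
  for uv in [(387,195),(386,300),(386,355)]: print(z,funproj(f,uv[0]/1.5,uv[1]/1.5,z))
piv=np.array([.5087,-.0162]);x=np.array([.166,.986])
for a in (.05,.1,.3,.5,.75,.79,.8):
  t=.75-a; print(a,piv+.21*np.cos(t)*x,.15+.21*np.sin(t)+.011)
E
```

```text
[0.53702499 0.14229583 0.35908599]
0.275 [0.47995865 0.15324036 0.275     ]
0.275 [0.53583275 0.14369478 0.275     ]
0.275 [0.56886521 0.13837356 0.275     ]
0.285 [0.47873944 0.15336646 0.285     ]
0.285 [0.53214085 0.14424332 0.285     ]
0.285 [0.56371146 0.13915758 0.285     ]
0.05 [0.5353624  0.14216822] 0.2962857143199151
0.1 [0.53645148 0.14863711] 0.2880891452045683
0.3 [0.54008959 0.17024658] 0.2523427621633583
0.5 [0.54247629 0.18442301] 0.21295483144344982
0.75 [0.54356 0.19086] 0.161
0.79 [0.54353212 0.19069437] 0.1526022398208068
0.8 [0.54351643 0.19060123] 0.15050437445315754
```

Call:
apply_moves(claw=[0,0,0,0,0,0,0,0,0,0], xyz=[[0,0,0.025],[0,0,0.025],[0,0,0.008],[0,0,0.005],[0,0.0062,0.0082],[0,0.0061,0.0085],[0,0.0057,0.0088],[0,0.0053,0.0091],[0,0.0048,0.0094],[0,0,0]], twist=[[0,0,0],[0,0,0],[0,0,0],[0,0,0],[0,0,0],[0,0,0],[0,0,0],[0,0,0],[0,0,0],[0,0,0]])

```text
clock: 8.85
position: [0.542, 0.1723, 0.2518]
tool_rot: [3.141, 0.001, 2.981]
force: [-0.4, -0.1, 0.3]
grip_width: -0.0001
finger_force: 0.0
```

```bash
python3 - <<'E'
from h import *
f=bot.grab_frame("wrist"); s=bot.observe();P=np.array(s["position"]);print(P,s["force"])
print("r",(P[:2]-[.5087,-.0162])@np.array([.166,.986]))
cv2.imwrite("pics/w4.png",f["img"][:,:,::-1])
E
```

```text
[0.54173628 0.17157763 0.25205418] [-0.01546803 -0.0178627  -1.008928  ]
r 0.19063276623337144
```

View pics/w4.png

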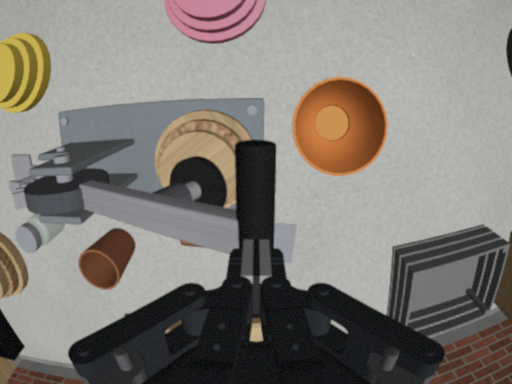

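The bar, at (256,190), has come down with the fingertips on it. The pawl is free, so I'll follow the arc on down.

Call:
apply_moves(claw=[0,0,0,0,0,0,0,0,0,0,0], xyz=[[0,0.0035,0.0095],[0,0.0037,0.0098],[0,0.0033,0.0099],[0,0.0027,0.0101],[0,0.0021,0.0103],[0,0.0017,0.0103],[0,0.0012,0.0104],[0,0.0006,0.0105],[0,0.0002,0.0105],[0,0,0.004],[0,0,0]], twist=[[0,0,0],[0,0,0],[0,0,0],[0,0,0],[0,0,0],[0,0,0],[0,0,0],[0,0,0],[0,0,0],[0,0,0],[0,0,0]])

```text
clock: 10.0
position: [0.5449, 0.1898, 0.1569]
tool_rot: [3.141, 0.0, 2.98]
force: [0.0, -0.2, -0.0]
grip_width: 0.0001
finger_force: 0.0
```

Call:
apply_moves(claw=[0,0,0,0,0], xyz=[[0,0,0.002],[0,0,0.002],[0,0,0.0015],[0,0,0],[0,0,0]], twist=[[0,0,0],[0,0,0],[0,0,0],[0,0,0],[0,0,0]])

```text
clock: 10.5
position: [0.5449, 0.1898, 0.1521]
tool_rot: [3.141, 0.001, 2.98]
force: [-2.0, 1.1, 8.1]
grip_width: -0.0003
finger_force: 3.8
```

```bash
python3 - <<'E'
from h import *
f=bot.grab_frame("wrist"); s=bot.observe();P=np.array(s["position"]);print(P,s["force"])
g=bot.grab_frame("scene")
a=cv2.resize(f["img"][60:330,:400],None,fx=1.2,fy=1.2); b=cv2.resize(g["img"][120:250,205:355],None,fx=2.5,fy=2.5); b=b[:a.shape[0]]
a=a[:b.shape[0],:420]; b=b[:a.shape[0]]
cv2.imwrite("pics/c5.png",np.hstack([a,b])[:,:,::-1])
E
```

```text
[0.54494162 0.18973411 0.15211458] [-1.61692212  2.43555778  8.58288952]
```

View pics/c5.png

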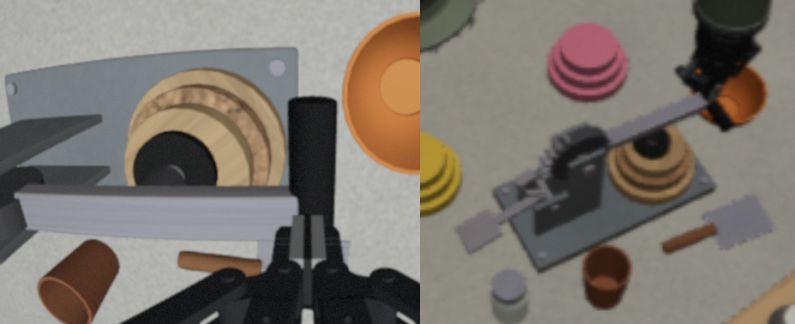

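Call:
apply_moves(claw=[0,0,0], xyz=[[0,0,0.001],[0,0,0],[0,0,0]], twist=[[0,0,0],[0,0,0],[0,0,0]])

```text
clock: 10.9
position: [0.5449, 0.1898, 0.1513]
tool_rot: [3.141, 0.001, 2.98]
force: [-1.8, 1.7, 10.2]
grip_width: 0.0002
finger_force: 5.1
```

It moved 0.8 mm for about 2 N more, so it is squeezing the spring and isn't at the stop. Now I'll retreat.

Call:
apply_moves(claw=[0,0,0,0,0,0,0,0], xyz=[[0,0,-0.005],[0,0,-0.02],[0,0,-0.04],[0,0,-0.04],[0,0,-0.04],[0,0,-0.02],[0,0,0],[0,0,0]], twist=[[0,0,0],[0,0,0],[0,0,0],[0,0,0],[0,0,0],[0,0,0],[0,0,0],[0,0,0]])

```text
clock: 11.7
position: [0.5445, 0.1892, 0.3154]
tool_rot: [-3.142, 0.0, 2.98]
force: [-0.5, 1.0, -0.1]
grip_width: -0.0002
finger_force: 0.0
```

```bash
python3 - <<'E'
from h import *
f=bot.grab_frame("wrist"); g=bot.grab_frame("scene"); s=bot.observe();print(s["position"],s["force"])
a=cv2.resize(f["img"],None,fx=.9,fy=.9); b=cv2.resize(g["img"][130:245,210:345],(400,341),interpolation=cv2.INTER_CUBIC)
print(a.shape); cv2.imwrite("pics/c6.png",np.hstack([a[:341,30:430],b])[:,:,::-1])
E
```

```text
[0.54422541 0.18917128 0.31447515] [-0.44908261  0.30404405  0.29885773]
(346, 461, 3)
```

View pics/c6.png

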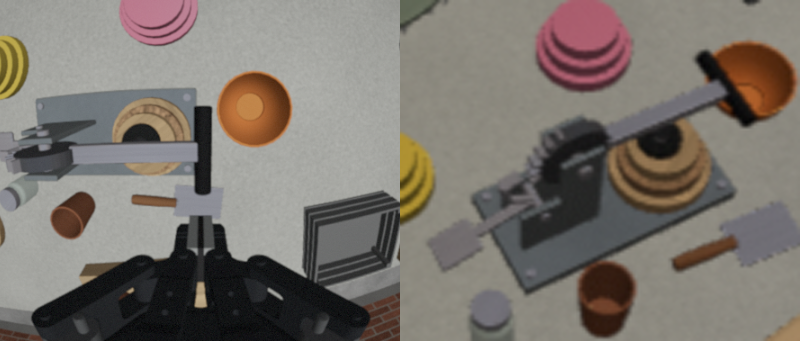

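The arm is down level with the pad on the former, and the pawl plate is still tilted down. Nothing else has moved. One light touch on the handle will show whether it stayed down, since any spring-back would put it above z 0.153.

Call:
apply_moves(claw=[0,0,0,0,0,0,0], xyz=[[0,0,0.04],[0,0,0.04],[0,0,0.04],[0,0,0.03],[0,0,0.0125],[0,0,0],[0,0,0]], twist=[[0,0,0],[0,0,0],[0,0,0],[0,0,0],[0,0,0],[0,0,0],[0,0,0]])

```text
clock: 12.5
position: [0.5451, 0.1894, 0.1537]
tool_rot: [3.141, 0.001, 2.98]
force: [0.3, 0.3, 0.4]
grip_width: -0.0001
finger_force: 0.0
```

Call:
apply_moves(claw=[0,0,0,0], xyz=[[0,0,0.001],[0,0,0.001],[0,0,0],[0,0,0]], twist=[[0,0,0],[0,0,0],[0,0,0],[0,0,0]])

```text
clock: 12.9
position: [0.5448, 0.1894, 0.1513]
tool_rot: [3.141, 0.0, 2.98]
force: [-0.2, 0.3, -0.0]
grip_width: 0.0
finger_force: 0.0
```

There is no contact at z 0.1513, so the arm stayed where it was left. I'll retreat and hand in.

Call:
apply_moves(claw=[0,0,0,0,0,0,0], xyz=[[0,0,-0.01],[0,0,-0.03],[0,0,-0.04],[0,0,-0.04],[0,0,-0.04],[0,0,0],[0,0,0]], twist=[[0,0,0],[0,0,0],[0,0,0],[0,0,0],[0,0,0],[0,0,0],[0,0,0]])

```text
clock: 13.6
position: [0.5449, 0.1894, 0.3124]
tool_rot: [3.14, 0.002, 2.98]
force: [-0.1, -0.5, -0.0]
grip_width: -0.0002
finger_force: 0.0
```

```bash
python3 -c "
from workcell import bot
s=bot.observe();print(s['position'],s['force']);print(bot.job_done())"
```

```text
[0.54485666 0.18941879 0.31239825] [-0.14485829 -0.50963556 -0.01441828]
the job is handed in; nothing more can be done
None
```

Job handed in at about 13.6 s, no verdict returned: I pressed the pawl plate down to its stop, then pushed the arm down to about 0.79–0.80 rad (from fingertip height) with the pad squeezed on the former; on a re-check the arm had stayed down, and the robot finished clear.

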